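Screw the sealing cap onto a loaded centrifuge bucket

TASK

One of the two centrifuge buckets in the loading stand is loaded but still open: fit the loose screw cap on it so that it can go into the centrifuge. Set the cap level on the neck and back it off (anticlockwise) with hardly any pressure until you feel it drop into the start of the thread, then run it in clockwise until it is fully home and finger-tight; do not force it, leave the other things on the bench where they are, and let go of the cap.

Things in the scene. Friction and masses are not known exactly. Their poses are not given: they have to be found in the camera images.
- cap: loose screw cap, dark grey plastic, right way up on the bench: round, 69 mm across and 22 mm high, with a ribbed round knob on top, 40 mm across, 28 mm high (50 mm in all), about 0.11 kg. Grip the knob from above, at any yaw. Origin: centre of its underside; z up. Inside its skirt, out of sight, three small rigid lugs 120 degrees apart: their angle cannot be told from this pose
- cap_seat (a point): centre of the cap's inner sealing face, on its axis, 17 mm above its underside; the knob stands from 5 to 33 mm above this point. Riding on the thread tops this point is 6.5 to 11.5 mm above bucket_mouth; dropped into a thread start, 3.3 to 4.1 mm; fully home, 0 mm. If it slips by only about 4 mm and stays 6 mm or more above, it came off a rib onto a thread: keep backing off
- bucket: the open bucket, to be closed: aluminium, 56 mm across, hanging by two side pins in either place of the steel stand, unable to turn or lift; two red tube tops show in its mouth. Origin: on its axis at bench level; z up
- bucket_mouth (a point): centre of the open bucket's rim, 105 mm above the bench; z up. The neck is 53 mm across, 60 mm over its threads; skirt and lugs pass over it with about 1.5 mm play all round. From a thread start the cap runs in clockwise (from above), 3.5 mm per radian: about 1.1 rad until the sealing face meets the rim, and about 0.4 rad more until it is tight, at 0.2 to 0.5 N m
- closed_bucket: the other bucket in the stand, 110 mm beside the open one, already closed with a cap of the same kind, whose knob stands up to 138 mm above the bench. Fixed. Origin: on its axis at bench level
- stand: sheet-steel loading stand bolted to the bench, a trough 86 x 236 mm and 65 mm high with the two buckets in a row along its y axis. Origin: centre of its underside
- specimen_cup: bystander: specimen cup with white lid, 52 mm across, 56 mm high. Origin: centre of its underside
- stain_bottle: bystander: small brown dropper bottle, 38 mm across, 112 mm high. Origin: centre of its underside
- carton: bystander: upright small carton, 35 x 60 x 105 mm. Origin: centre of its underside
- cover_glass: bystander: flat small carton, 46 x 48 x 18 mm. Origin: centre of its underside
- slide_box: bystander: flat hinged slide box, 95 x 110 x 34 mm. Origin: centre of its underside
- marker: bystander: black marker pen lying, 16 x 135 x 17 mm, along its y axis. Origin: centre of its underside
- bucket_thread (a point): on the open bucket's axis, 10 mm below its rim, amid its threads: three rigid right-hand threads, 120 degrees apart, each closed by an upright stop rib. Backing off (anticlockwise) the cap climbs, then drops about 7 mm through an entry gap about 0.23 rad wide, behind which a rib stops it. Clockwise on the thread tops the lugs run against the ribs and do not engage
There are look-alikes about, which are no part of the job. Leave any green look-alike of the cap alone.

How it is judged:
On the way:
1. the cap has dropped level into the thread start: its sealing face is 2 to 5.2 mm above the rim, on the bucket's axis (z of cap_seat in the frame of bucket_mouth between 0.002 and 0.0052 m and horizontal distance between cap_seat and bucket_mouth below 0.004 m and angle between cap's own z axis and vertical below 0.06 rad), for 0.1 s.
At the end, for the whole second after the job is handed in: the cap is on the open bucket, level within 2 degrees, its sealing face on the rim (within 1 mm) and on the bucket's axis (within 3 mm), tight in the thread (the threads and the rim grip it with over 8 N in all, where its weight alone gives 1 to 2 N), at rest and released (z of cap_seat in the frame of bucket_mouth between -0.002 and 0.001 m and horizontal distance between cap_seat and bucket_mouth below 0.003 m and angle between cap's own z axis and vertical below 0.035 rad and contact force between cap and bucket above 8 N and angular speed of cap below 0.05 rad/s); the robot touches nothing.
It fails at once if the cap is forced onto the neck before it has dropped into the thread: contact force between cap and bucket over 45 N while its sealing face is over 5.2 mm above the rim (contact force between cap and bucket above 45 N and z of cap_seat in the frame of bucket_mouth above 0.0052 m).
It fails at once if the cap is run in askew (cross-threaded): leaning over 5 degrees while it presses on the bucket with over 10 N (angle between cap's own z axis and vertical above 0.087 rad and contact force between cap and bucket above 10 N).
It fails at once if the cap is wrenched tight: contact forces between cap and bucket over 120 N in all (contact force between cap and bucket above 120 N).
It fails at once if another thing on the bench is pushed more than 30 mm (distance of any of specimen_cup, stain_bottle, carton, cover_glass, slide_box, marker from where it was at the start of the episode above 0.03 m).
It also fails if it takes over 67 s, if anything falls off the work surface, if the arm or the gripper's body presses on something with over 40 N, if the wrist force passes 120 N, or if a joint passes its speed limit or range.

ROBOT

A 6-joint arm with a two-finger parallel gripper is mounted at the origin on a cart in front of the work surface, level with it; the furniture and walls round the work are solid. World frame = base frame: x ahead of the robot, y to its left, z up, the work surface at z = 0. Lengths are in m, angles in rad, forces in N, time in s.
With the tool pointing down it reaches from about 0.375 to 0.9 m from the base axis. Payload 3.1 kg.
Tool frame: the origin (TCP) lies between the finger pads; the fingertips stand 11 mm ahead of it and the grasp point (between the pads) lies 8 mm behind it (bot.tcp_to_tips is the y of the fingertips in the tool frame, in m); y points along the fingers, x is the direction in which the jaws open and shut, and the axes are right-handed (so a half turn about y gives the same grasp; the last joint's range is limited). The gripper opens to 87 mm and grips with 3 to 60 N. Pads are 19 mm wide; open, the fingers measure 117 mm over their backs; the gripper's body (75 mm by 190 mm) begins 51 mm behind the grasp point.
Start: joints at [-1.456, 0.527, 1.433, -0, 1.181, -0.178], TCP at [0.18, -0.598, 0.234] pointing down, gripper open.
Joint ranges: [-3.08, 3.08], [-0.75, 2.2], [0.22, 2.44], [-1.43, 4.57], [0, 2.65], [-2.85, 2.85]. Speed limits (rad/s): [2.79, 2.79, 3.14, 3.14, 3.14, 3.14].

INTERFACE

Orientations are given as a 3x3 rotation matrix whose columns are the frame's x, y, z axes.
In Python, from workcell import bot gives the robot as it stands. The module is installed in compiled form; this text tells all that it offers. Calls block until the motion is done:
- bot.movep(position, orientation): joint-space move of the TCP to a pose.
- bot.move_l(position, frame=None, velocity=0.15, max_force=None): straight line of the TCP; frame=None keeps the orientation; velocity is the mean speed in m/s. With max_force (N) it stops when the force on the tool has changed by that much, and returns True; else False.
- bot.goto_joints(angles): joint-space move.
- bot.grip(opening, squeeze=None): finger opening in m; squeeze is the grip in N (None keeps the last); returns when the fingers have stopped.
- bot.pause(seconds).
- bot.inverse_kinematics(position, orientation): joint angles nearest the present ones, or None.
- bot.sense(): the state.
- bot.camera(name): name is "scene" or "top" or "wrist"; returns a dict with "frame" (420x560x3 uint8, red, green, blue), "depth" (420x560 float32, m along the optical axis (not along the pixel's ray), 0 where there is no reading), "fx", "fy", "cx", "cy" (pixels), "origin" and "rotation" of the camera in the world; the wrist camera has in their place "T_tool_cam" (4x4, takes a point from camera to tool coordinates, whose origin is the TCP and whose axes are the tool frame's). Camera axes: x right, y down, z forward; pixel columns grow to the right and rows downward; lengths in m; the calibration is good to about 2 mm. The wrist camera is an equidistant fisheye: a pixel r from the principal point sees the ray r / f radians off the axis. A picture is of the moment at which its call begins: read the wrist's pose just before it.
A pose or a line that the arm cannot do raises bot.Unreachable and nothing moves.
- bot.hand_in(): hands the job in, once; it reports no verdict.
The state is a dict: "t": time; "qpos": joint angles; "joint_vel": joint speeds; "joint_efforts": joint torques, N m; "tool_pos": TCP position; "ee_rot": TCP orientation; "force": force on the tool from outside, world axes, zero at the start; "moment": the same for the moment, N m; "finger_gap": finger opening in m.
Only numpy, scipy, OpenCV 4.12 (cv2) and the standard library are available. Lean on these libraries where they do the work, as an engineer would, in place of code of your own. Each camera call takes 0.05 s, during which the arm holds its last target.

## Working session

There is one attempt and no reset: what is moved stays moved. The work goes in short steps, each a Python script; the robot and the scene stay as the last script left them, time stands still between calls to the robot, and variables do not carry over. Pictures are saved under pics/ and viewed, and the job is handed in when it is done.

```bash
mkdir -p pics; ls
python3 - <<'E'
from workcell import bot
import cv2,numpy as np
s=bot.sense();print(s['t'],s['tool_pos'],s['ee_rot'],s['force'],s['finger_gap'],bot.tcp_to_tips)
for n in("scene","top"):
    c=bot.camera(n);cv2.imwrite(f"pics/{n}0.png",c["frame"][:,:,::-1]);np.savez(f"{n}0.npz",**c)
    print(n,c['fx'],c['fy'],c['cx'],c['cy'],c['origin'],c['rotation'])
E
```

```text
pics
0.0 [ 0.18033967 -0.59766066  0.23256253] [[ 2.88607840e-01 -2.29830342e-04  9.57447368e-01]
 [-9.57444953e-01  2.18943506e-03  2.88607637e-01]
 [-2.16259963e-03 -9.99997577e-01  4.11838221e-04]] [-0.75452559 -0.28539039 -0.45777897] 0.08704297232699428 0.011
scene 424.1284301950017 424.1284301950017 281.7991802937071 209.39551033824839 [-0.19707697  0.67633051  0.85128856] [[-0.50234723 -0.58318833  0.63838752]
 [-0.86450088  0.3531787  -0.35763533]
 [-0.01689613 -0.73154369 -0.68158517]]
top 436.42120520936663 436.42120520936663 281.57311055411367 211.93793568289644 [0.30857021 0.29066838 1.54641474] [[-0.01432792 -0.99273995  0.11942401]
 [-0.99983897  0.0129339  -0.01243977]
 [ 0.01080484 -0.11958301 -0.99276541]]
```

View pics/scene0.png

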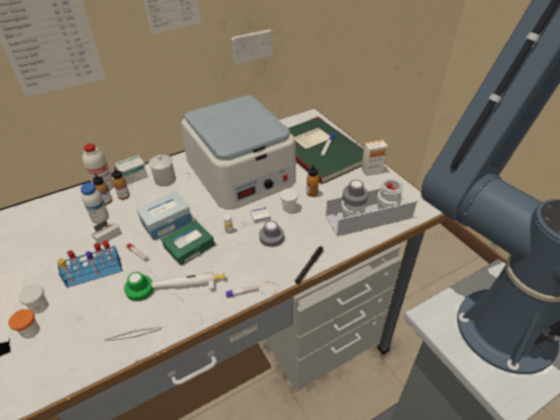

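View pics/top0.png

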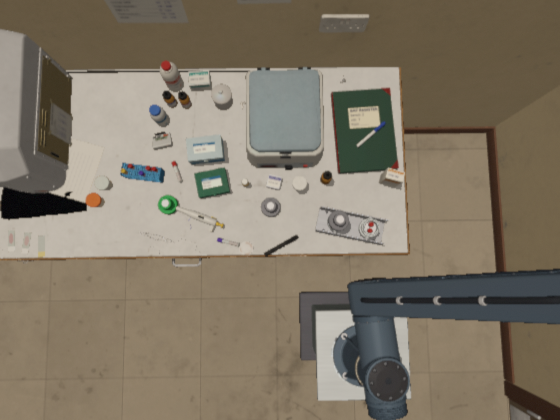

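The top view shows these candidates:
- Dark grey knobbed cap, loose on the bench at top (270,207) / scene (271,232).
- Green look-alike at top (167,205), to be left alone.
- Pale lidded jar at top (221,95).
- Fixed cap on the closed bucket at top (339,221).

The one at (270,207) fits the description. The open bucket, with red tube tops showing, is at top (370,229). I'll confirm both with a crop and measure them.

```bash
cat > h.py <<'E'
import numpy as np,cv2
def load(n): return dict(np.load(n))
def cloud(c):
    d=c['depth'];v,u=np.mgrid[:d.shape[0],:d.shape[1]]
    P=np.stack([(u-c['cx'])/c['fx']*d,(v-c['cy'])/c['fy']*d,d],-1)
    return P@c['rotation'].T+c['origin']
def ray(c,u,v,z):
    r=c['rotation']@np.array([(u-c['cx'])/c['fx'],(v-c['cy'])/c['fy'],1]);return c['origin']+r*(z-c['origin'][2])/r[2]
E
python3 - <<'E'
from h import *
t=load('top0.npz');s=load('scene0.npz')
a=cv2.resize(t['frame'][180:260,240:400],None,fx=5,fy=5,interpolation=cv2.INTER_CUBIC)[:, :800]
cv2.imwrite('pics/crop0.png',a[:,:,::-1])
b=cv2.resize(s['frame'][140:260,240:420],None,fx=4.4,fy=4.4,interpolation=cv2.INTER_CUBIC)
cv2.imwrite('pics/crop1.png',b[:,:,::-1])
P=cloud(t)
for n,(u,v),R,zs in(("cap",(270,207),24,[(.012,.03),(.035,.06)]),("closed",(339,221),22,[(.08,.118),(.122,.15)]),("open",(370,229),17,[(.085,.125)])):
    Q=P[v-R:v+R,u-R:u+R].reshape(-1,3)
    print(n,'approx',ray(t,u,v,.05))
    for lo,hi in zs:
        q=Q[(Q[:,2]>lo)&(Q[:,2]<hi)]
        if len(q):print(lo,hi,len(q),q.mean(0),q.min(0),q.max(0), (q.min(0)+q.max(0))/2)
E
```

```text
cap approx [0.50629639 0.31168465 0.05      ]
0.012 0.03 251 [0.53241111 0.30937899 0.02114295] [0.47901832 0.27564231 0.01200793] [0.59696072 0.39659923 0.02957865] [0.53798952 0.33612077 0.02079329]
0.035 0.06 114 [0.51770589 0.31023932 0.04931845] [0.49323975 0.23074491 0.03501625] [0.59408123 0.39518418 0.05992345] [0.54366049 0.31296454 0.04746985]
closed approx [0.45451102 0.07424374 0.05      ]
0.08 0.118 215 [0.45089527 0.08802479 0.10960997] [0.41974807 0.05188449 0.09151495] [0.48606823 0.11886065 0.11747729] [0.45290815 0.08537257 0.10449612]
0.122 0.15 127 [0.45305663 0.08604899 0.13784532] [0.43344663 0.06703569 0.12244725] [0.47247177 0.10507277 0.1462418 ] [0.4529592  0.08605423 0.13434452]
open approx [ 0.42541045 -0.03187374  0.05      ]
0.085 0.125 194 [ 0.42968598 -0.02081727  0.09971437] [ 0.40109428 -0.05282999  0.08532098] [0.45924922 0.00734481 0.11253108] [ 0.43017175 -0.02274259  0.09892603]
```

View pics/crop0.png

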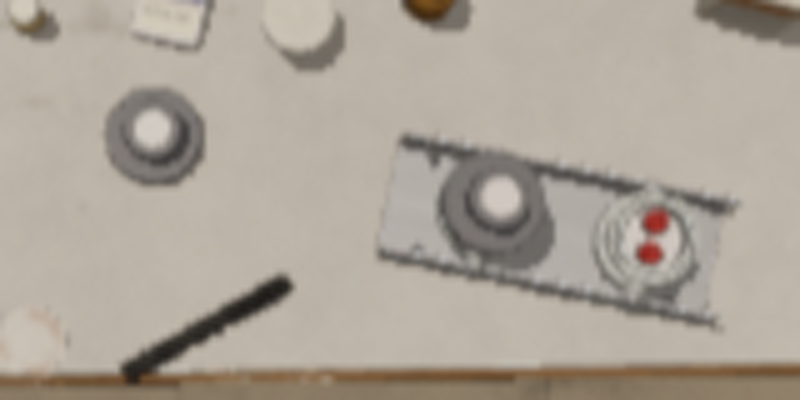

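View pics/crop1.png

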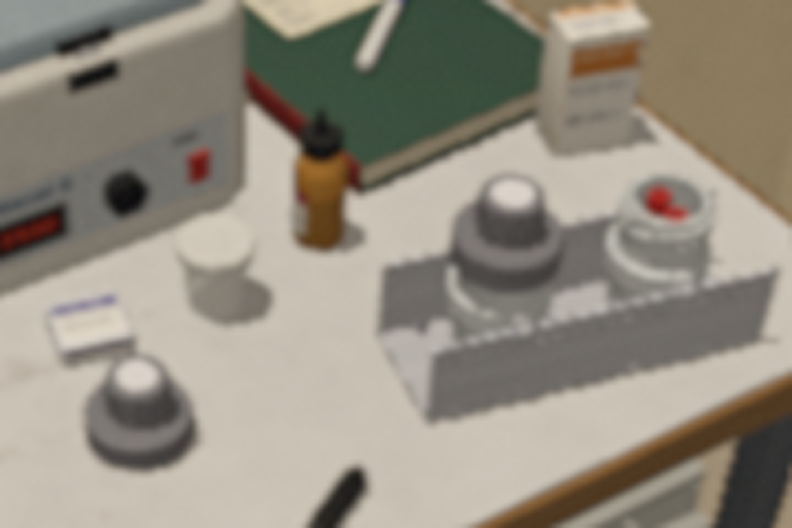

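The crop confirms it. The dark grey ribbed-knob cap sits alone on the bench. The bucket with two red tube tops is open, 111 mm from the closed one against 110 mm given. Next I'll go above the cap and refine with the wrist camera.

```bash
cat >> h.py <<'E'
def R(yaw):
    c,s=np.cos(yaw),np.sin(yaw);return np.array([[c,0,-s],[s,0,c],[0,-1,0.]])
E
python3 - <<'E'
from h import *
from workcell import bot
t=load('top0.npz');P=cloud(t)
# connected blobs of height near cap
m=((P[:,:,2]>.012)&(P[:,:,2]<.065)&(abs(P[:,:,0]-.51)<.055)&(abs(P[:,:,1]-.311)<.055)).astype(np.uint8)
n,l=cv2.connectedComponents(m);q=P[l==l[207,270]]
print(len(q),q.min(0),q.max(0),(q.min(0)+q.max(0))/2)
k=q[q[:,2]>.04];print('knob',len(k),k.min(0),k.max(0),k.mean(0))
cx,cy=(q.min(0)+q.max(0))[:2]/2
bot.movep([.3,-.35,.32],R(-1.2))
bot.movep([cx,cy,.25],R(-.95))
s=bot.sense();c=bot.camera('wrist');print(s['t'],s['tool_pos'],s['qpos'],s['force'])
np.savez('w1.npz',pos=s['tool_pos'],rot=s['ee_rot'],**c)
cv2.imwrite('pics/w1.png',c['frame'][:,:,::-1]);print(c['T_tool_cam'],c['fx'],c['cx'],c['cy'])
E
```

```text
296 [0.47901832 0.28023137 0.01200793] [0.54636292 0.34398689 0.05771651] [0.51269062 0.31210913 0.03486222]
knob 104 [0.49323975 0.29422204 0.04043972] [0.53173067 0.32920941 0.05771651] [0.51273854 0.31145463 0.04954369]
3.7 [0.51328502 0.31119171 0.25015873] [ 3.59192157e-01  4.75606540e-01  1.47852306e+00 -3.55831086e-04
  1.18716260e+00  1.31073381e+00] [ 0.24841635  0.06752574 -0.49752138]
[[ 9.99999972e-01 -2.36939088e-04  4.35537131e-06 -5.98016260e-04]
 [-7.47741757e-05 -2.98037510e-01  9.54554156e-01 -1.50136864e-01]
 [-2.24873127e-04 -9.54554130e-01 -2.98037519e-01  8.25875543e-02]
 [ 0.00000000e+00  0.00000000e+00  0.00000000e+00  1.00000000e+00]] 325.19226210127806 279.7309174198603 205.8554834256263
```

View pics/w1.png

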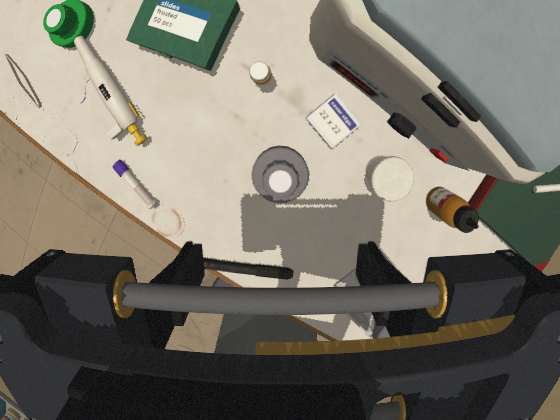

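The wrist view shows the cap at about (280,176), with its bright knob top at (280,181). I'll cast that onto z = 0.050.

```bash
cat >> h.py <<'E'
def wray(w,u,v,z):
    x,y=u-w['cx'],v-w['cy'];r=np.hypot(x,y);th=r/w['fx'];d=np.array([np.sin(th)*x/r,np.sin(th)*y/r,np.cos(th)])
    T=w['T_tool_cam'];o=w['rot']@T[:3,3]+w['pos'];d=w['rot']@T[:3,:3]@d
    return o+d*(z-o[2])/d[2]
def ell(mask):
    cs,_=cv2.findContours(mask.astype(np.uint8),cv2.RETR_EXTERNAL,cv2.CHAIN_APPROX_NONE)
    c=max(cs,key=cv2.contourArea);return c.reshape(-1,2)
def circ(p):
    A=np.c_[p[:,:2],np.ones(len(p))];s=np.linalg.lstsq(A,(p[:,:2]**2).sum(1),rcond=None)[0]
    c=s[:2]/2;return c,np.sqrt(s[2]+c@c)
E
python3 - <<'E'
from h import *
w=load('w1.npz');f=w['frame'].astype(int)
sub=np.zeros(f.shape[:2],bool);sub[150:202,250:310]=1
g=f.sum(2)/3
yy,xx=np.mgrid[:420,:560]
knob=(g>170)&(np.hypot(xx-280,yy-181)<17)
c=ell(knob);p=np.array([wray(w,u,v,.05) for u,v in c]);print('top disc',circ(p),len(c),c.mean(0))
dark=(g<150)&(np.hypot(xx-280,yy-174)<36)
c=ell(dark);c=c[c[:,1]<185];p=np.array([wray(w,u,v,.022) for u,v in c]);print('skirt upper edge',circ(p),len(c))
E
```

```text
top disc (array([0.51460871, 0.31272742]), np.float64(0.012167441829077265)) 62 [279.61290323 180.98387097]
skirt upper edge (array([0.51666136, 0.31377411]), np.float64(0.03343434708393856)) 101
```

Run:
```python
from h import *
from workcell import bot
x,y=.514,.3125
ya=-.95+np.pi/2;yb=-.95
bot.movep([x,y,.12],R(ya)); 
print(bot.move_l([x,y,.0365],velocity=.1,max_force=8));print(bot.sense()['tool_pos'],bot.sense()['t'])
bot.grip(.03,5);s=bot.sense();print('gap',s['finger_gap'],s['force'])
bot.grip(.075)
bot.move_l([x,y,.07],velocity=.1)
bot.movep([x,y,.07],R(yb))
bot.move_l([x,y,.0365],velocity=.1,max_force=8)
bot.grip(.03,5);bot.grip(.03,35);s=bot.sense();print('gap',s['finger_gap'],s['force'],s['moment'],s['tool_pos'],s['t'],s['qpos'])
```

```text
False
[0.51450494 0.31269721 0.03701592] 6.1333
gap 0.03985169904453089 [ 0.3194219   0.43740116 -0.65583794]
gap 0.03917521755286149 [ 0.09738226 -0.60479428  2.17740309] [-0.12183497  0.02211593  0.05959353] [0.51411775 0.31249138 0.0366984 ] 11.125 [ 3.60642010e-01  7.69981377e-01  1.62599628e+00 -1.52004231e-04
  7.45333535e-01  1.31067257e+00]
```

Run:
```python
from h import *
from workcell import bot
s=bot.sense()['tool_pos']
bot.move_l([s[0],s[1],.30],velocity=.25)
print(bot.sense()['force'],bot.sense()['finger_gap'])
bot.movep([.432,-.022,.30],R(-1.45))
s=bot.sense();c=bot.camera('wrist');print(s['t'],s['tool_pos'],s['qpos'],s['force'],s['moment'],s['finger_gap'])
np.savez('w2.npz',pos=s['tool_pos'],rot=s['ee_rot'],**c)
cv2.imwrite('pics/w2.png',c['frame'][:,:,::-1])
```

```text
[ 0.90759409 -0.40369912 -1.30803143] 0.03936660844587378
13.625 [ 0.43253934 -0.02160517  0.29995589] [-3.09428770e-01  1.76093737e-01  1.79806052e+00  5.00165938e-04
  1.16714220e+00  1.13965328e+00] [ 0.8711474  -0.19670357 -1.44814399] [ 0.0863142  -0.00573554  0.02080799] 0.03932899197341037
```

View pics/w2.png

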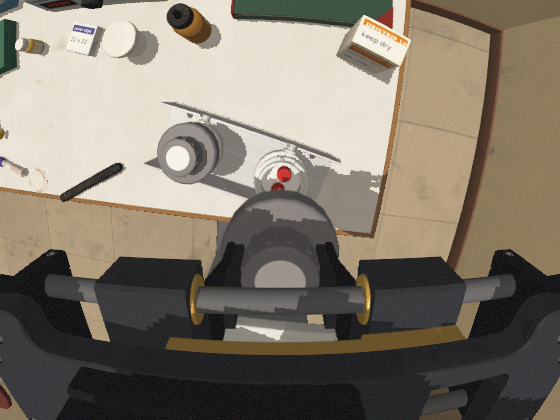

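The bucket mouth shows at about (280,175), but the held cap covers its lower part. I'll step back and look again.

Run:
```python
from h import *
from workcell import bot
for x in(.385,.395,.405):
    try: bot.move_l([x,-.022,.30],velocity=.2);break
    except bot.Unreachable as e: print(e)
bot.pause(.1)
s=bot.sense();c=bot.camera('wrist');print(s['t'],s['tool_pos'],s['force'])
np.savez('w3.npz',pos=s['tool_pos'],rot=s['ee_rot'],**c)
cv2.imwrite('pics/w3.png',cv2.resize(c['frame'][80:260,160:400,::-1],None,fx=3.3,fy=3.3,interpolation=cv2.INTER_CUBIC))
```

```text
14.1583 [ 0.38633625 -0.02194807  0.30039869] [ 1.61202613 -0.10113454 -0.84764341]
```

View pics/w3.png

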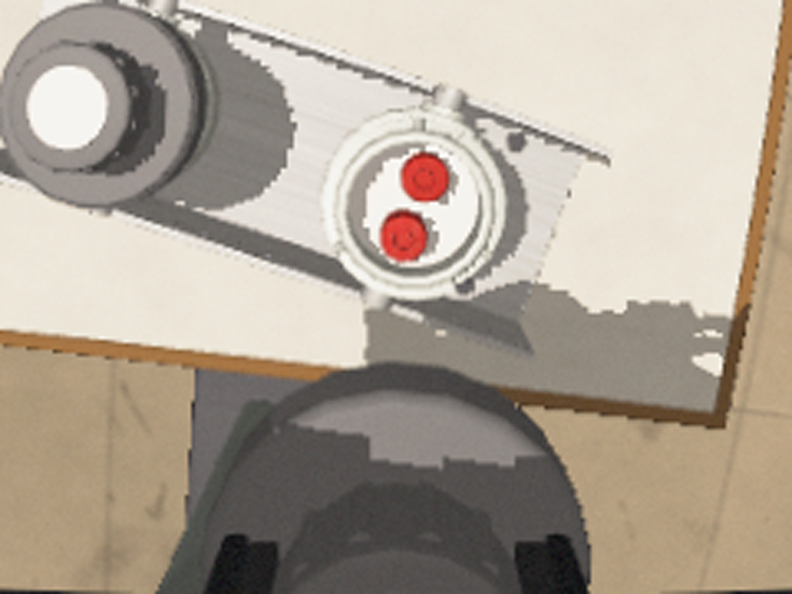

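The mouth is clear now: rim centre at crop (418,203), which is full (287,142), with the threads' outline about 92 crop px in radius.

Run:
```python
from h import *
w=load('w3.npz');f=w['frame'].astype(float);g=f.mean(2)
d=w['depth'];v,u=np.mgrid[:420,:560];x=u-w['cx'];y=v-w['cy'];r=np.hypot(x,y)+1e-9;th=r/w['fx']
P=np.stack([d*np.tan(th)*x/r,d*np.tan(th)*y/r,d],-1);T=w['T_tool_cam']
P=(P@T[:3,:3].T+T[:3,3])@w['rot'].T+w['pos']
m=(P[:,:,2]>.088)&(P[:,:,2]<.12)&(np.hypot(u-287,v-142)<36)
q=P[m];print(len(q),q.min(0),q.max(0),(q.min(0)+q.max(0))/2,np.percentile(q[:,2],[5,50,95]))
mm=(P[:,:,2]>.103)&(P[:,:,2]<.109)&(np.hypot(u-287,v-142)<36);q=P[mm];
print('rim z med',np.median(q[:,2]));e=ell(mm);p=np.array([wray(w,a,b,.105) for a,b in e]);print('rim contour',circ(p))
# outer silhouette
e=ell(m);p=np.array([wray(w,a,b,.100) for a,b in e]);print('outer',circ(p),e.mean(0))
# dark ring: local min of brightness along radial lines between 20 and 26 px
for lo,hi in((19,26),):
    pts=[]
    for a in np.linspace(0,2*np.pi,120,endpoint=False):
        rr=np.arange(lo,hi,.25);X=(287+rr*np.cos(a)).astype(np.float32);Y=(142+rr*np.sin(a)).astype(np.float32)
        b=cv2.remap(g.astype(np.float32),X[None],Y[None],cv2.INTER_LINEAR)[0];i=b.argmin();pts.append(wray(w,X[i],Y[i],.105))
    pts=np.array(pts)
    for _ in range(4):
        c,R0=circ(pts);e=abs(np.hypot(*(pts[:,:2]-c).T)-R0);pts=pts[e<max(.0008,np.percentile(e,80))]
    print('ring',c,R0,len(pts),e.mean())
```

```text
1468 [ 0.40031547 -0.05178321  0.08801837] [0.46041499 0.00758533 0.10608519] [ 0.43036523 -0.02209894  0.09705178] [0.09307779 0.0997798  0.10461623]
rim z med 0.10394849098890556
rim contour (array([ 0.43102635, -0.02175561]), np.float64(0.02486635071917924))
outer (array([ 0.4308808 , -0.02189945]), np.float64(0.029491177853293103)) [285.30769231 142.63461538]
ring [ 0.43270567 -0.02507079] 0.02229728227752802 48 0.0005699140319638427
```

Wrist outline and rim agree at (0.431, -0.022), radius 29.5 mm against 30 mm given, and the top view gives (0.430, -0.023). Next I set the cap down lightly.

Run:
```python
from h import *
from workcell import bot
X,Y=.4309,-.0220
bot.move_l([X,Y,.30],velocity=.2)
bot.move_l([X,Y,.150],velocity=.2);bot.pause(.15)
s=bot.sense();f0,m0=s['force'],s['moment'];print(s['t'],s['tool_pos'],f0,m0,s['qpos'])
np.savez('f0.npz',f=f0,m=m0)
r=bot.move_l([X,Y,.129],velocity=.02,max_force=3)
bot.pause(.1);s=bot.sense();print(r,s['t'],s['tool_pos'],'h',s['tool_pos'][2]-.1247,s['force']-f0,s['moment']-m0)
```

```text
15.6417 [ 0.43169166 -0.02221394  0.15110139] [ 0.28083193 -0.42578246 -1.3731287 ] [-0.00057046  0.02779884  0.0344669 ] [-3.11122070e-01  4.16065997e-01  1.98707898e+00  2.54384082e-05
  7.35639377e-01  1.13882056e+00]
False 16.9417 [ 0.43099816 -0.02202506  0.12912894] h 0.004428936869752903 [-0.59987415 -0.11575029  0.79816075] [ 0.03140647 -0.05384454 -0.06116076]
```

Run:
```python
from h import *
from workcell import bot
X,Y=.4309,-.0220
F=np.load('f0.npz');f0,m0=F['f'],F['m']
r=bot.move_l([X,Y,.1255],velocity=.015,max_force=3)
bot.pause(.1);s=bot.sense();print(r,s['t'],s['tool_pos'],'h',s['tool_pos'][2]-.1247,s['force']-f0,s['moment']-m0,s['finger_gap'])
for n in('scene','wrist'):
    c=bot.camera(n);np.savez(n+'4.npz',**c)
    a=c['frame'][:,:,::-1]
    if n=='scene':a=cv2.resize(a[140:240,310:440],None,fx=6,fy=6,interpolation=cv2.INTER_CUBIC)[:600,:800]
    cv2.imwrite(f'pics/{n}4.png',a)
```

```text
True 17.25 [ 0.43109723 -0.02203737  0.1285157 ] h 0.0038156954179491276 [-1.69782142  1.09931713  7.96189451] [ 0.03741491  0.08846694 -0.02078207] 0.03920401656852889
```

View pics/scene4.png

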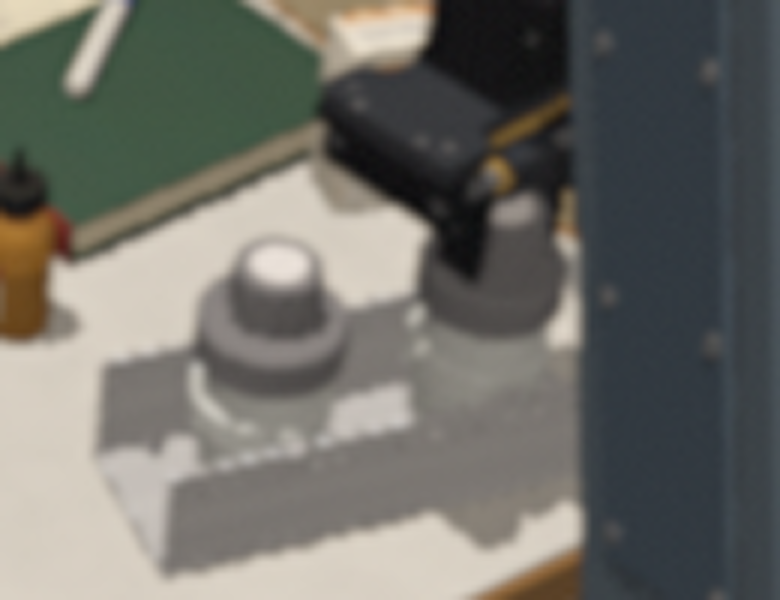

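View pics/wrist4.png

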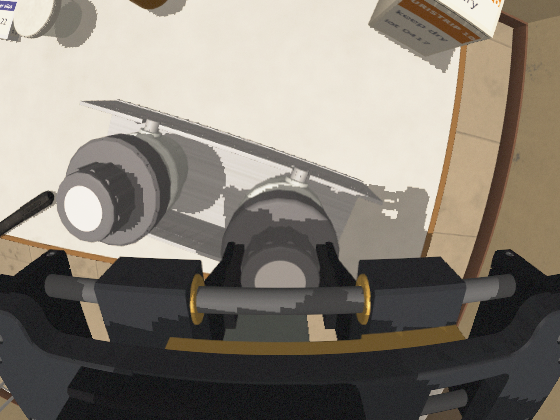

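Contact came at h ≈ 3.8 mm, which suggests the cap happened to land straight in a thread start (given: 3.3 to 4.1 mm). I'll check by easing the pressure and backing off gently, where a rib should stop it within about 0.23 rad.

```bash
cat >> h.py <<'E'
X,Y=.4309,-.0220
F=np.load('f0.npz');f0,m0=F['f'],F['m']
def st(bot):
    s=bot.sense();return s,s['tool_pos'][2]-.1247,s['force']-f0,s['moment']-m0
E
python3 - <<'E'
from h import *
from workcell import bot
def show(a):
    s,h,f,m=st(bot);print(a,round(s['t'],2),'h %.2f'%(h*1e3),'f',f.round(1),'mz %.3f'%m[2],'j6 %.3f'%s['qpos'][5],'xy',(s['tool_pos'][:2]*1e3).round(1));return s,h,f,m
show('now')
z=.1288;bot.move_l([X,Y,z],velocity=.02);bot.pause(.1);show('ease')
q=np.array(bot.inverse_kinematics([X,Y,z],R(-1.45)));print(q)
yaw=-1.45
for i in range(5):
    yaw+=.06
    bot.movep([X,Y,z],R(yaw));bot.pause(.05)
    s,h,f,m=show('ccw %.2f'%(yaw+1.45))
    if abs(m[2])>.15 or f[2]>12:break
E
```

```text
now 17.35 h 3.80 f [-1.3  0.3  8.5] mz -0.031 j6 1.139 xy [431.1 -22. ]
ease 17.7 h 3.98 f [-1.1  1.8  0.8] mz -0.018 j6 1.139 xy [430.8 -22. ]
[-3.11202796e-01  4.61666037e-01  2.00671306e+00 -4.44089210e-16
  6.73213555e-01  1.13879720e+00]
ccw 0.06 18.0 h 4.09 f [-0.3 -1.8  0.9] mz -0.409 j6 1.081 xy [431.  -22.3]
```

The rib stops it: mz is -0.41 N m after 0.06 rad of back-off, with h still 4 mm, so the cap is in the thread start. Now I run it in clockwise, following the pitch and watching Fz and Mz.

Run:
```python
from h import *
from workcell import bot
def show(a):
    s,h,f,m=st(bot);print(a,round(s['t'],2),'h %.2f'%(h*1e3),'f',f.round(1),'mz %.3f'%m[2],'j6 %.3f'%s['qpos'][5],'xy',(s['tool_pos'][:2]*1e3).round(1));return s,h,f,m
z=.1286;yaw=-1.43
bot.movep([X,Y,z],R(yaw));bot.pause(.1);show('start')
for i in range(13):
    yaw-=.08;z-=.00028
    bot.movep([X,Y,z],R(yaw));bot.pause(.05)
    s,h,f,m=show('cw %.2f'%(-1.43-yaw))
    if f[2]>5: z+=.0002
    elif f[2]<-5: z-=.0002
    if abs(m[2])>.15 or abs(f[2])>18:break
print(z,yaw)
```

```text
start 18.35 h 3.99 f [-0.3 -0.5  2.8] mz -0.068 j6 1.118 xy [431.1 -22. ]
cw 0.08 18.65 h 3.71 f [-0.2  0.6  3.6] mz -0.119 j6 1.197 xy [431. -22.]
cw 0.16 18.95 h 3.40 f [ 0.3 -0.2  4.6] mz -0.077 j6 1.276 xy [431. -22.]
cw 0.24 19.25 h 3.11 f [-0.5  1.4  4.7] mz -0.111 j6 1.356 xy [430.9 -22. ]
cw 0.32 19.55 h 2.83 f [-0.7  0.4  4.7] mz -0.102 j6 1.436 xy [430.9 -22. ]
cw 0.40 19.85 h 2.56 f [ 0.  -0.1  5.9] mz -0.087 j6 1.516 xy [430.9 -22. ]
cw 0.48 20.15 h 2.32 f [0.1 0.6 2.5] mz -0.049 j6 1.596 xy [430.8 -22. ]
cw 0.56 20.45 h 2.05 f [0.9 0.8 2.1] mz -0.057 j6 1.676 xy [430.8 -22. ]
cw 0.64 20.75 h 1.79 f [-0.2  0.6  2.1] mz -0.047 j6 1.756 xy [430.8 -22. ]
cw 0.72 21.05 h 1.54 f [-0.3  0.4  1.6] mz -0.001 j6 1.836 xy [430.9 -22. ]
cw 0.80 21.35 h 1.25 f [0.7 0.5 1.1] mz -0.033 j6 1.916 xy [430.9 -22. ]
cw 0.88 21.65 h 1.01 f [-0.1  0.5  1.1] mz -0.002 j6 1.996 xy [430.9 -22. ]
cw 0.96 21.95 h 0.73 f [0.2 0.1 0.5] mz -0.023 j6 2.076 xy [430.9 -22. ]
cw 1.04 22.25 h 0.45 f [0.4 0.6 0.4] mz -0.027 j6 2.156 xy [430.9 -22. ]
0.12515999999999997 -2.4700000000000006
```

Run:
```python
from h import *
from workcell import bot
def show(a):
    s,h,f,m=st(bot);print(a,round(s['t'],2),'h %.2f'%(h*1e3),'f',f.round(1),'mz %.3f'%m[2],'j6 %.3f'%s['qpos'][5],'gap %.4f'%s['finger_gap']);return s,h,f,m
z=.12516;yaw=-2.47
for i in range(12):
    yaw-=.05
    if z>.1247: z-=.00017
    bot.movep([X,Y,z],R(yaw));bot.pause(.05)
    s,h,f,m=show('cw %.2f'%(-1.43-yaw))
    if f[2]>5: z+=.0002
    elif f[2]<-5: z-=.0002
    if abs(m[2])>.3 or abs(f[2])>18:break
print(z,yaw)
```

```text
cw 1.09 22.55 h 0.29 f [ 0.3 -0.3  0.6] mz -0.074 j6 2.207 gap 0.0392
cw 1.14 22.85 h 0.22 f [-0.1  0.2  1.7] mz -0.047 j6 2.257 gap 0.0393
cw 1.19 23.15 h 0.14 f [-1.5 -0.2  3.6] mz -0.068 j6 2.307 gap 0.0395
cw 1.24 23.45 h 0.12 f [0.1 0.4 5.2] mz -0.094 j6 2.357 gap 0.0394
cw 1.29 23.75 h 0.12 f [-0.1  0.3  6.1] mz -0.072 j6 2.407 gap 0.0394
cw 1.34 24.05 h 0.11 f [-0.5 -0.5  6.8] mz -0.081 j6 2.457 gap 0.0393
cw 1.39 24.35 h 0.12 f [-0.4 -0.6  6.8] mz -0.127 j6 2.506 gap 0.0391
cw 1.44 24.65 h 0.13 f [-1.  -0.   6.7] mz -0.137 j6 2.556 gap 0.0391
cw 1.49 24.95 h 0.13 f [-0.9  0.5  5.6] mz -0.105 j6 2.606 gap 0.0394
cw 1.54 25.25 h 0.10 f [-0.2  0.3  4.9] mz -0.098 j6 2.657 gap 0.0394
cw 1.59 25.55 h 0.06 f [-0.6 -0.8  6.9] mz -0.024 j6 2.707 gap 0.0390
cw 1.64 25.85 h 0.01 f [ 0.2 -0.9  6.1] mz 0.180 j6 2.757 gap 0.0393
0.12489 -3.069999999999998
```

Torque is building (about 0.28 N m above the running level), but j6 is near its range. I'll release, turn back, re-zero the forces and regrip to finish tightening. That also frees any offset in the cap.

Run:
```python
from h import *
from workcell import bot
bot.grip(.070);bot.pause(.1);s0=bot.sense();print('released at old yaw',(s0['force']-f0).round(2),'mz',(s0['moment']-m0)[2].round(3),s0['qpos'][5])
yaw=-3.07;z=.1270
bot.move_l([X,Y,.18],velocity=.15)
bot.pause(.1);s=bot.sense();c=bot.camera('wrist');np.savez('w5.npz',pos=s['tool_pos'],rot=s['ee_rot'],**c);cv2.imwrite('pics/w5.png',c['frame'][:,:,::-1])
yaw=-1.6
bot.movep([X,Y,.18],R(yaw))
c=bot.camera('wrist');cv2.imwrite('pics/w6.png',c['frame'][:,:,::-1])
print(bot.sense()['t'],bot.sense()['qpos'])
w=load('w5.npz')
d=w['depth'];v,u=np.mgrid[:420,:560];x=u-w['cx'];y=v-w['cy'];r=np.hypot(x,y)+1e-9;th=r/w['fx']
P=np.stack([d*np.tan(th)*x/r,d*np.tan(th)*y/r,d],-1);T=w['T_tool_cam']
P=(P@T[:3,:3].T+T[:3,3])@w['rot'].T+w['pos']
for n,(a,b) in dict(open=(.431,-.022),closed=(.453,.086)).items():
    m=(np.hypot(P[:,:,0]-a,P[:,:,1]-b)<.015)&(P[:,:,2]>.125)&(P[:,:,2]<.15)
    q=P[m]
    if len(q)>10:
        A=np.c_[q[:,:2]-[a,b],np.ones(len(q))];k=np.linalg.lstsq(A,q[:,2],rcond=None)[0];print(n,len(q),'knob top z',np.median(q[:,2]),'slopes',k[:2])
```

```text
released at old yaw [-0.63 -0.42  2.45] mz -0.05 2.758796458278912
28.8 [-3.11217735e-01  3.60698877e-01  1.95825132e+00  1.79727362e-05
  8.23108780e-01  1.28937777e+00]
open 1573 knob top z 0.13725038513330287 slopes [0.00298463 0.00866364]
```

View pics/w6.png

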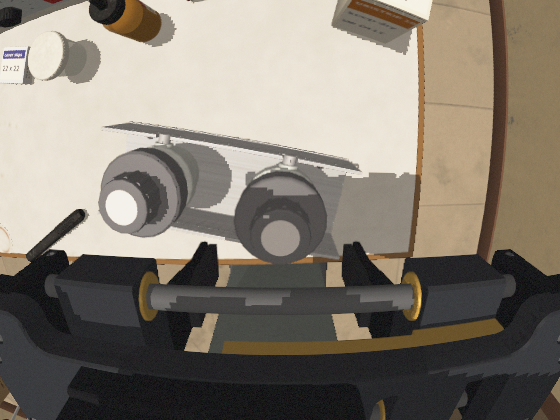

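The cap now looks the same as the closed bucket's: knob top at z = 0.137 (138 expected), level. I'll regrip and finish tightening to about 0.33 N m.

Run:
```python
from h import *
from workcell import bot
yaw=-1.6;z=.1255
bot.move_l([X,Y,z],velocity=.12,max_force=8);bot.pause(.15)
s=bot.sense();f0,m0=s['force'],s['moment']
bot.grip(.03,35)
def show(a):
    s=bot.sense();f=s['force']-f0;m=s['moment']-m0;print(a,round(s['t'],2),'f',f.round(1),'mz %.3f'%m[2],'j6 %.3f'%s['qpos'][5],'gap %.4f'%s['finger_gap'],s['tool_pos'].round(4));return f,m
show('grip')
last=0
for i in range(20):
    yaw-=.04
    bot.movep([X,Y,z],R(yaw));bot.pause(.05)
    f,m=show('cw %.2f'%(-1.6-yaw))
    if abs(m[2])>.3 or abs(f[2])>15:break
```

```text
grip 30.2 f [ 0.6 -1.2  1.1] mz 0.042 j6 1.289 gap 0.0389 [ 0.4309 -0.0222  0.1256]
cw 0.04 30.5 f [-0.5 -1.9  0.7] mz 0.408 j6 1.328 gap 0.0392 [ 0.4309 -0.0222  0.1255]
```

That reads 0.41 N m, so it is tight and within 0.2 to 0.5. I'll release, back away and check.

Run:
```python
from h import *
from workcell import bot
bot.grip(.070);bot.pause(.1)
bot.move_l([X,Y,.20],velocity=.15)
bot.move_l([X-.03,Y,.30],velocity=.2);bot.pause(.2)
s=bot.sense();c=bot.camera('wrist');w=dict(pos=s['tool_pos'],rot=s['ee_rot'],**c);cv2.imwrite('pics/w7.png',c['frame'][:,:,::-1])
t=bot.camera('top');cv2.imwrite('pics/top7.png',t['frame'][:,:,::-1])
print(s['t'],s['force'],s['finger_gap'])
d=w['depth'];v,u=np.mgrid[:420,:560];x=u-w['cx'];y=v-w['cy'];r=np.hypot(x,y)+1e-9;th=r/w['fx']
P=np.stack([d*np.tan(th)*x/r,d*np.tan(th)*y/r,d],-1);T=w['T_tool_cam']
P=(P@T[:3,:3].T+T[:3,3])@w['rot'].T+w['pos']
for n,(a,b) in dict(open=(.431,-.022),closed=(.453,.086)).items():
    near=np.hypot(P[:,:,0]-a,P[:,:,1]-b)
    q=P[(near<.015)&(P[:,:,2]>.125)&(P[:,:,2]<.15)]
    A=np.c_[q[:,:2]-[a,b],np.ones(len(q))];k=np.linalg.lstsq(A,q[:,2],rcond=None)[0]
    k2=P[(near<.03)&(P[:,:,2]>.132)&(P[:,:,2]<.145)]
    print(n,len(q),'top z',np.median(q[:,2]),'slopes',k[:2],'centre',(k2.min(0)+k2.max(0))/2)
```

```text
32.9417 [ 0.71095411  0.04713425 -0.15160279] 0.06996687869803757
open 734 top z 0.1373939591626273 slopes [-0.00027001 -0.00048477] centre [ 0.43137966 -0.02151666  0.13588075]
closed 644 top z 0.1372538723596866 slopes [ 0.00350076 -0.001598  ] centre [0.45513113 0.08484532 0.13579211]
```

View pics/w7.png

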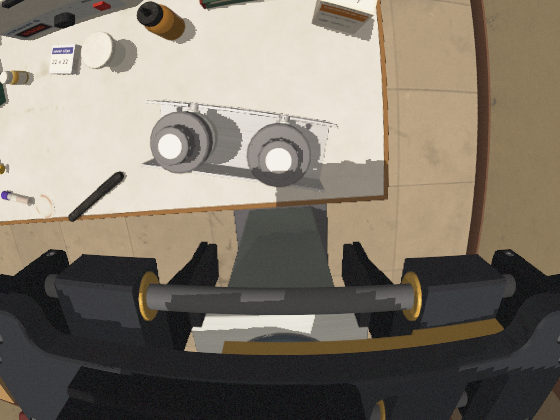

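View pics/top7.png

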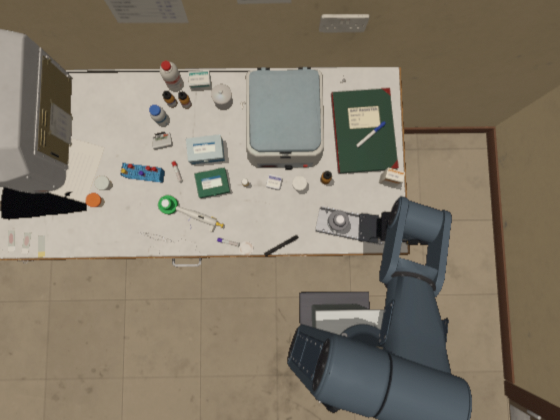

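The two caps sit at the same height, at wrist pixels (279,159) and (170,147). The cap is level and centred, nothing else has moved, and the gripper is clear, so I'm handing in.

```bash
python3 -c "
from workcell import bot
print(bot.hand_in())"
```

```text
the job is handed in; nothing more can be done
None
```

The loose dark grey cap is on the open bucket, run fully home and finger-tight. The gripper has let go, and I handed the job in at about 33 s of the 67 s allowed.

**Thread start:** The cap went straight into a thread start on the first gentle touch, so it never rode on the thread tops. The seat was about 3.8–4.1 mm above the rim. A small back-off met a rib after 0.06 rad (-0.41 N m), which confirmed it. Pressure during this touch peaked at about 8.5 N.

**Running in:** It went in clockwise at the thread's pitch and met the rim after about 1.1 rad. The last joint then neared its range, so I released and regripped once to finish. The final torque was 0.41 N m, within the 0.2–0.5 given.

**Last checks:**

| Check | Result |
|---|---|
| Knob top height | 137.4 mm, against 137.3 mm for the closed bucket's cap |
| Lean | under 0.1° |
| Distance from the bucket's axis | within 1 mm |
| Other things on the bench | nothing visibly moved in the top view |

**What didn't fit or wasn't measured:** The torque zero drifted by up to about 0.1 N m while running in, so I re-zeroed before the last turn. It also turned about 0.1 rad further than the stated 1.5 rad before the torque rose. I had no direct reading of the 8 N grip between cap and bucket, so I judged tightness by torque alone.

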